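Set out the pump kit from the bins in order

ROBOT

A 7-joint arm with a two-finger parallel gripper is mounted at the origin on the work surface. World frame = base frame: x ahead of the robot, y to its left, z up, the work surface at z = 0. Lengths are in m, angles in rad, forces in N, time in s.
With the tool pointing down it reaches from about 0.425 to 0.925 m from the base axis. Payload 6.8 kg.
Tool frame: the origin (TCP) lies midway between the tips of the shut fingers; the grasp point (between the pads) lies 19 mm behind it; z points along the fingers, y is the direction in which the jaws open and shut (so a half turn about z gives the same grasp; the last joint's range is limited). The gripper opens to 85 mm and grips with 20 to 120 N. Pads are 22 mm wide; open, the fingers measure 114 mm over their backs; the gripper's body (76 mm by 85 mm) begins 54 mm behind the grasp point. The pads swing forward as they close: fully open they stand 13 mm farther back than shut.
Start: joints at [-1.314, 0.477, 0.022, 1.555, -0.011, 1.109, -0.083], TCP at [0.241, 0.631, 0.231] pointing down, gripper open.
Joint ranges: [-2.96, 2.96], [-0.34, 2.1], [-1.41, 1.46], [0.24, 2.44], [-1.37, 4.51], [0.17, 1.92], [-2.96, 2.96]. Speed limits (rad/s): [2.39, 2.39, 3.14, 3.14, 3.14, 3.14, 3.14].

INTERFACE

Orientations are given as a 3x3 rotation matrix whose columns are the frame's x, y, z axes.
In Python, from cell import ctrl, cams gives the robot as it stands. The module is installed in compiled form; this text tells all that it offers. Calls block until the motion is done:
- ctrl.move_ptp(position, orientation): joint-space move of the TCP to a pose.
- ctrl.move_l(position, orientation=None, velocity=0.15, until_force=None): straight line of the TCP; orientation=None keeps the orientation; velocity is the mean speed in m/s. With until_force (N) it stops when the force on the tool has changed by that much, and returns True; else False.
- ctrl.move_joints(angles): joint-space move.
- ctrl.release() and ctrl.gripper_close(f_grip=None): open the fingers fully, or close them until they stop; f_grip is the grip in N (None keeps the last).
- ctrl.wait(seconds).
- ctrl.inverse_kinematics(position, orientation): joint angles nearest the present ones, or None.
- ctrl.observe(): the state.
- cams.capture(name): name is "scene" or "top" or "wrist"; returns the picture (480x640x3 uint8, red, green, blue); there is no depth.
- cams.camera_model(name): a dict with "camera_matrix" (3x3 intrinsics, pixels), "dist" ([k1, k2, p1, p2, k3] as OpenCV has them; the pictures are not rectified), "world_to_cam" (4x4, takes a point from world to camera coordinates). Camera axes: x right, y down, z forward; pixel columns grow to the right and rows downward; lengths in m; the calibration is good to about 2 mm. A picture is of the moment at which its call begins: read the wrist's pose just before it. camera_model takes no time and is no camera call; for the wrist camera it gives the pose at the moment of the call.
A pose or a line that the arm cannot do raises ctrl.Unreachable and nothing moves.
- ctrl.hand_in(): hands the job in, once; it reports no verdict.
Trained networks look in the newest picture that a camera, given by its name, has taken for a name from the list of things; names that differ only in an ending like _2 or _b are one class to them, and where a whole thing is asked for, a point or a joint stands for the part that bears it (a point fixed in the world has none). Each returns a list of dicts, best first, with "confidence" (0 to 1); they miss things now and then, are a little off and sometimes report something else, mostly with a low value. They report only what shows in the picture. A call takes as long as a camera call. They do not tell look-alikes from the thing itself.
- cams.regions_of(camera, name): "pixels" (480x640 bool, what is visible of it).
- cams.tip_of(camera, name): "centre" ([x, y, z] in m, in the coordinates of the camera as it stood for that picture, good to about 4 mm: a listed point, or the origin of a listed thing).
The state is a dict: "clock": time; "joints": joint angles; "joint_velocities": joint speeds; "joint_torque": joint torques, N m; "eef_pos": TCP position; "ee_rot": TCP orientation; "ft_force": force on the tool from outside, world axes, zero at the start; "moment": the same for the moment, N m; "gripper_width": opening from 0.0 (shut) to 1.0 (fully open).
Only numpy, scipy, OpenCV 4.12 (cv2) and the standard library are available. Lean on these libraries where they do the work, as an engineer would, in place of code of your own. Each camera call takes 0.05 s, during which the arm holds its last target. There are 200 camera calls.

TASK

Set out the pump overhaul kit for the fitter: take the part out of each of the four blue bins and stand it on its foot, upright, in the grey divided tray, one part to a compartment, in the same left-to-right order as the bins stand in their row. Set each part down gently on the tray's floor, do not drop it, and leave all four standing free.

Things in the scene. Friction and masses are not known exactly. Their poses are not given: they have to be found in the camera images.
- pinion: Pinion shaft of bright steel: toothed gear 52 mm diameter and 32 mm high at the foot, then a 32 mm diameter journal up to 52 mm, then a plain 25 mm diameter shaft with a small dark keyway up to its top, 105 mm above the foot. About 0.4 kg. Origin: centre of its foot (underside); own z runs up its axis. It starts upright on the floor of its bin, up to 8 mm off the bin's centre.
- bush: Flanged bearing bush of yellow bronze, an open tube: flange 60 mm diameter and 10 mm high at the foot, then a round sleeve of 46 mm outside diameter and 36 mm bore up to its top, 98 mm above the foot. About 0.38 kg. Origin: centre of its foot (underside); own z runs up its axis. It starts upright on the floor of its bin, up to 8 mm off the bin's centre.
- valve: Steel check valve: 33 mm diameter threaded port at the foot up to 22 mm, hexagon 46 mm across flats (53 mm across corners) from 22 to 50 mm, then a round 35 mm diameter barrel with a dark port in its flat end up to its top, 94 mm above the foot. About 0.36 kg. Origin: centre of its foot (underside); own z runs up its axis. It starts upright on the floor of its bin, up to 8 mm off the bin's centre.
- filter: Filter element: cream pleated paper cylinder 61 mm diameter between two steel end caps of 62 mm diameter (lower cap 8 mm high, upper cap from 92 to 102 mm), black seal ring and hole in the upper cap, top 102 mm above the foot. Rigid. About 0.16 kg. Origin: centre of its foot (underside); own z runs up its axis. It starts upright on the floor of its bin, up to 8 mm off the bin's centre.
- bin_pinion: Fixed blue plastic picking bin in which the pinion shaft starts; the four bins look alike. Outside 100 mm (own x) x 98 mm (own y, along the row) x 50 mm high, walls and floor 3 mm, open on top; front lip and front part of the sides 25 mm high. Origin: centre of its underside; z up; inner floor at +3 mm, highest rim at +50 mm. Its front (own -x) faces the robot.
- bin_bush: Fixed blue plastic picking bin in which the bush starts; the four bins look alike. Outside 100 mm (own x) x 98 mm (own y, along the row) x 50 mm high, walls and floor 3 mm, open on top; front lip and front part of the sides 25 mm high. Origin: centre of its underside; z up; inner floor at +3 mm, highest rim at +50 mm. Its front (own -x) faces the robot.
- bin_valve: Fixed blue plastic picking bin in which the check valve starts; the four bins look alike. Outside 100 mm (own x) x 98 mm (own y, along the row) x 50 mm high, walls and floor 3 mm, open on top; front lip and front part of the sides 25 mm high. Origin: centre of its underside; z up; inner floor at +3 mm, highest rim at +50 mm. Its front (own -x) faces the robot.
- bin_filter: Fixed blue plastic picking bin in which the filter element starts; the four bins look alike. Outside 100 mm (own x) x 98 mm (own y, along the row) x 50 mm high, walls and floor 3 mm, open on top; front lip and front part of the sides 25 mm high. Origin: centre of its underside; z up; inner floor at +3 mm, highest rim at +50 mm. Its front (own -x) faces the robot.
- bin_shelf: Fixed metal shelf board under the four bins: 116 mm (own x) x 424 mm (own y, along the row) x 30 mm high. Origin: centre of its underside on the bench; z up, own +y is left as seen from the robot. Bins' centres at own y = +156, +52, -52, -156 mm, undersides at 30 mm. It may be the nearer or the farther of the two rows.
- kit_tray: Fixed grey tray with four equal open compartments in a row: outside 120 mm (own x) x 340 mm (own y, the row) x 45 mm high, floor, walls and dividers 4 mm. Origin: centre of its underside on the bench; z up, +y is left as seen from the robot. Compartments 80 mm wide (y), 112 mm deep (x), centres at x = 0, y = +126, +42, -42, -126 mm, floor at +4 mm. May be the nearer or farther row.
There are look-alikes about, which are no part of the job. Of the things like the bush, leave any that is green, purple or red; of the rest the larger one is meant.

How it is judged:
At the end, for the whole second after the job is handed in: Each part is at rest in the compartment whose place in the row is that of its bin, within 30 mm of its centre along the row and 45 mm across, on the tray floor (origin under 12 mm above the tray's underside), upright within 0.12 rad, slower than 0.03 m/s and 0.3 rad/s (((y of bin_pinion in the frame of bin_shelf between 0.126 and 0.186 m and y of pinion in the frame of kit_tray between 0.096 and 0.156 m) or (y of bin_pinion in the frame of bin_shelf between 0.022 and 0.082 m and y of pinion in the frame of kit_tray between 0.012 and 0.072 m) or (y of bin_pinion in the frame of bin_shelf between -0.082 and -0.022 m and y of pinion in the frame of kit_tray between -0.072 and -0.012 m) or (y of bin_pinion in the frame of bin_shelf between -0.186 and -0.126 m and y of pinion in the frame of kit_tray between -0.156 and -0.096 m)) and x of pinion in the frame of kit_tray between -0.045 and 0.045 m and z of pinion in the frame of kit_tray between -0.004 and 0.012 m and angle between each of pinion, bush, valve, filter's own z axis and vertical below 0.12 rad and linear speed of each of pinion, bush, valve, filter below 0.03 m/s and angular speed of each of pinion, bush, valve, filter below 0.3 rad/s and ((y of bin_bush in the frame of bin_shelf between 0.126 and 0.186 m and y of bush in the frame of kit_tray between 0.096 and 0.156 m) or (y of bin_bush in the frame of bin_shelf between 0.022 and 0.082 m and y of bush in the frame of kit_tray between 0.012 and 0.072 m) or (y of bin_bush in the frame of bin_shelf between -0.082 and -0.022 m and y of bush in the frame of kit_tray between -0.072 and -0.012 m) or (y of bin_bush in the frame of bin_shelf between -0.186 and -0.126 m and y of bush in the frame of kit_tray between -0.156 and -0.096 m)) and x of bush in the frame of kit_tray between -0.045 and 0.045 m and z of bush in the frame of kit_tray between -0.004 and 0.012 m and ((y of bin_valve in the frame of bin_shelf between 0.126 and 0.186 m and y of valve in the frame of kit_tray between 0.096 and 0.156 m) or (y of bin_valve in the frame of bin_shelf between 0.022 and 0.082 m and y of valve in the frame of kit_tray between 0.012 and 0.072 m) or (y of bin_valve in the frame of bin_shelf between -0.082 and -0.022 m and y of valve in the frame of kit_tray between -0.072 and -0.012 m) or (y of bin_valve in the frame of bin_shelf between -0.186 and -0.126 m and y of valve in the frame of kit_tray between -0.156 and -0.096 m)) and x of valve in the frame of kit_tray between -0.045 and 0.045 m and z of valve in the frame of kit_tray between -0.004 and 0.012 m and ((y of bin_filter in the frame of bin_shelf between 0.126 and 0.186 m and y of filter in the frame of kit_tray between 0.096 and 0.156 m) or (y of bin_filter in the frame of bin_shelf between 0.022 and 0.082 m and y of filter in the frame of kit_tray between 0.012 and 0.072 m) or (y of bin_filter in the frame of bin_shelf between -0.082 and -0.022 m and y of filter in the frame of kit_tray between -0.072 and -0.012 m) or (y of bin_filter in the frame of bin_shelf between -0.186 and -0.126 m and y of filter in the frame of kit_tray between -0.156 and -0.096 m)) and x of filter in the frame of kit_tray between -0.045 and 0.045 m and z of filter in the frame of kit_tray between -0.004 and 0.012 m); the robot touches nothing.
It fails at once if a part is dropped: out of the fingers and faster than 0.6 m/s (a fall of about 20 mm) ((contact force between pinion and the fingers below 0.1 N and linear speed of pinion above 0.6 m/s) or (contact force between bush and the fingers below 0.1 N and linear speed of bush above 0.6 m/s) or (contact force between valve and the fingers below 0.1 N and linear speed of valve above 0.6 m/s) or (contact force between filter and the fingers below 0.1 N and linear speed of filter above 0.6 m/s)).
It fails at once if a part is slammed into the tray with more than 60 N (contact force between any of pinion, bush, valve, filter and kit_tray above 60 N).
It also fails if it takes over 99 s, if anything falls off the work surface, if the arm or the gripper's body presses on something with over 40 N, if the wrist force passes 120 N, or if a joint passes its speed limit or range.

## Working session

There is one attempt and no reset: what is moved stays moved. The work goes in short steps, each a Python script; the robot and the scene stay as the last script left them, time stands still between calls to the robot, and variables do not carry over. Pictures are saved under pics/ and viewed, about 12 in all and at most 16, crops included, and the job is handed in when it is done.

```bash
mkdir -p pics; cat > h.py <<'E'
import numpy as np, cv2
from cell import ctrl, cams
def save(n,img): cv2.imwrite(f'pics/{n}.png', cv2.cvtColor(img,cv2.COLOR_RGB2BGR))
def tips(cam,name):
    M=np.linalg.inv(cams.camera_model(cam)["world_to_cam"])
    return [((M@np.r_[d["centre"],1])[:3].round(4).tolist(),round(d["confidence"],2)) for d in cams.tip_of(cam,name)]
E
python3 - <<'E'
from h import *
for c in("scene","top"):
    save(c+"1",cams.capture(c))
    for n in "pinion bush valve filter bin_pinion bin_shelf kit_tray".split(): print(c,n,tips(c,n))
o=ctrl.observe();print(o["clock"],o["ee_rot"])
E
```

```text
scene pinion [([0.6406, 0.0213, 0.0314], 0.8)]
scene bush [([0.5051, 0.3257, -0.0031], 0.96), ([0.7536, 0.3367, 0.0028], 0.79), ([0.6605, 0.3429, -0.0008], 0.71), ([0.6537, 0.2296, 0.0348], 0.62), ([0.773, 0.2496, -0.0006], 0.62)]
scene valve []
scene filter []
scene bin_pinion [([0.6337, 0.0183, 0.0259], 0.56)]
scene bin_shelf [([0.6401, 0.0715, 0.0016], 0.57)]
scene kit_tray [([0.4481, 0.0637, -0.0018], 0.95)]
top pinion [([0.6396, 0.0206, 0.0324], 0.86), ([0.6319, -0.0851, 0.0324], 0.5)]
top bush [([0.6643, 0.3417, -0.0001], 0.98), ([0.6563, 0.2277, 0.0322], 0.96), ([0.7488, 0.3377, 0.0013], 0.87), ([0.7721, 0.2489, 0.0018], 0.69), ([0.5044, 0.32, -0.002], 0.62)]
top valve [([0.628, -0.0818, 0.0327], 0.79), ([0.6358, 0.0171, 0.0304], 0.45), ([0.4512, 0.0653, -0.0033], 0.39)]
top filter [([0.6529, 0.1198, 0.0343], 0.84), ([0.64, 0.0248, 0.0324], 0.32)]
top bin_pinion [([0.6316, 0.0188, 0.03], 0.72)]
top bin_shelf [([0.6421, 0.0697, -0.0015], 0.75)]
top kit_tray [([0.4497, 0.0651, -0.001], 0.66)]
0.8 [[-9.34181513e-01  3.56798122e-01 -3.07043232e-09]
 [ 3.56798121e-01  9.34181511e-01  7.18265072e-05]
 [ 2.56304312e-05  6.70978997e-05 -9.99999997e-01]]
```

View pics/scene1.png

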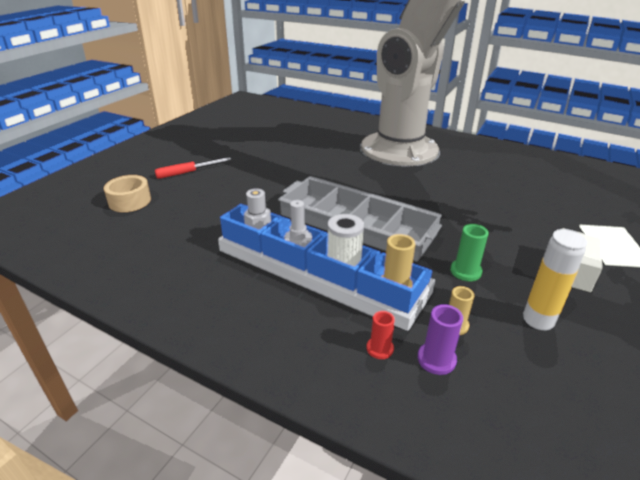

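View pics/top1.png

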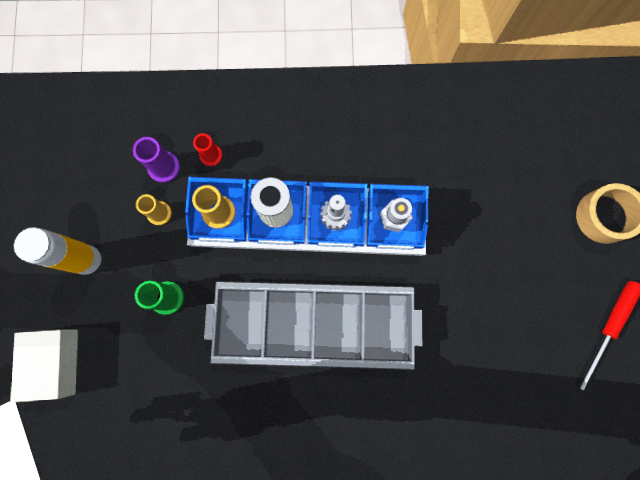

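The scene picture shows the tray nearer the robot and the bins behind it. The top view has robot +y to the left, so the bins run left to right: bush (206,199), filter (270,195), pinion (337,202), valve (400,208). The large yellow bush stands in the bin. The small yellow, green, red and purple ones are decoys. Next I cross-check the positions from pixels.

```bash
cat >> h.py <<'E'
def pix2w(cam,uv,z):
    m=cams.camera_model(cam); uv=np.array(uv,float).reshape(-1,1,2)
    n=cv2.undistortPoints(uv,m["camera_matrix"],np.array(m["dist"])).reshape(-1,2)
    T=np.linalg.inv(m["world_to_cam"]); d=np.c_[n,np.ones(len(n))]@T[:3,:3].T; c=T[:3,3]
    return c+d*((np.asarray(z)-c[2])/d[:,2])[:,None]
E
python3 - <<'E'
from h import *
print(pix2w("top",[(206,199),(270,195),(337,202),(400,208)],np.array([.131,.135,.138,.127])).round(4))
t=pix2w("top",[(216,283),(414,288),(414,368),(211,362)],np.full(4,.045));print("tray",t.round(4),t.mean(0),np.linalg.norm(t-np.roll(t,1,0),axis=1))
s=pix2w("top",[(189,178),(428,186)],np.full(2,.08));print("back rim",s.round(4), np.linalg.norm(s[0]-s[1]))
img=cams.capture("top")
for n in("pinion","valve","filter","bush","kit_tray"):print(n,tips("top",n))
for d in cams.regions_of("top","kit_tray")[:1]:
    c=max(cv2.findContours(d["pixels"].astype(np.uint8),0,2)[0],key=cv2.contourArea); print(cv2.minAreaRect(c),d["confidence"])
save("tray",cv2.resize(img[165:385,170:440],None,fx=2.9,fy=2.7))
E
```

```text
[[ 0.6509  0.2265  0.131 ]
 [ 0.6538  0.1241  0.135 ]
 [ 0.6388  0.0183  0.138 ]
 [ 0.6291 -0.0821  0.127 ]]
tray [[ 0.5246  0.2272  0.045 ]
 [ 0.5075 -0.1122  0.045 ]
 [ 0.3751 -0.1042  0.045 ]
 [ 0.393   0.2337  0.045 ]] [0.45006797 0.06113381 0.045     ] [0.13180088 0.33983348 0.13263475 0.33833364]
back rim [[ 0.7024  0.2679  0.08  ]
 [ 0.6774 -0.1395  0.08  ]] 0.40814049892826537
pinion [([0.6404, 0.0217, 0.0327], 0.8), ([0.6504, 0.224, 0.0269], 0.46)]
valve [([0.6282, -0.0823, 0.0285], 0.72)]
filter [([0.6528, 0.1211, 0.0319], 0.76), ([0.6295, -0.0847, 0.0323], 0.42)]
bush [([0.652, 0.2275, 0.0325], 0.97), ([0.7745, 0.2494, 0.0001], 0.96), ([0.5038, 0.3203, 0.0004], 0.78), ([0.7481, 0.3405, -0.0021], 0.66), ([0.6617, 0.3417, 0.0021], 0.58)]
kit_tray [([0.45, 0.0666, -0.0035], 0.92)]
((313.3582458496094, 324.8193359375), (218.258544921875, 81.40597534179688), 1.6846843957901) 0.74
```

View pics/tray.png

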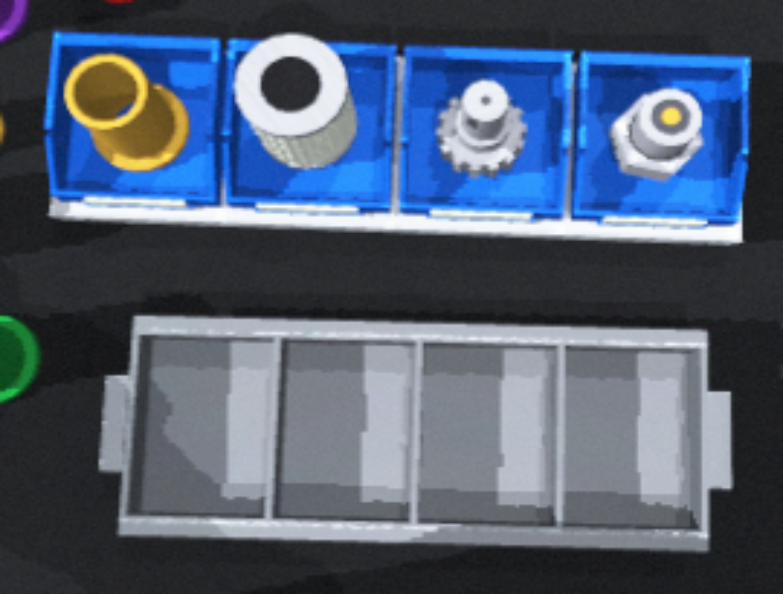

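Pixel and network estimates agree within about 4 mm, and the tray sides come out near 340 × 120–130 mm as they should. I start with the bush.

```bash
cat >> h.py <<'E'
YAW=-0.055; C=np.array([.452,.0635])
c,s=np.cos(YAW),np.sin(YAW)
RA=np.array([[-s,c,0],[c,s,0],[0,0,-1.]]); RB=RA*np.array([-1,-1,1])
PARTS=dict(bush=((.651,.227),.074,.126,50),filter=((.653,.1225),.072,.042,40),pinion=((.6395,.020),.080,-.042,60),valve=((.6288,-.0822),.074,-.126,60))
def slot(y): return C+y*np.array([-np.sin(YAW),np.cos(YAW)])
def st(t=""):
    o=ctrl.observe(); print(t,round(o["clock"],2),o["eef_pos"].round(4) if hasattr(o["eef_pos"],"round") else o["eef_pos"],np.round(o["ft_force"],1),round(o["gripper_width"],3))
def pick(n,R):
    p,h,y,f=PARTS[n]; z=.033+h-.019
    ctrl.move_ptp([*p,z+.10],R); ctrl.move_l([*p,z],R,.15); st("at")
    ctrl.gripper_close(f); st("closed"); ctrl.move_l([*p,z+.075],R,.12); st("up")
def place(n,R):
    p,h,y,f=PARTS[n]; q=slot(y); z=.004+h-.019
    ctrl.move_l([*q,z+.104],R,.25); ctrl.move_l([*q,z+.012],R,.15); st("over")
    print(ctrl.move_l([*q,z-.005],R,.02,until_force=3)); st("down")
def leave(n,R):
    p,h,y,f=PARTS[n]; q=slot(y); o=ctrl.observe()["eef_pos"]
    ctrl.release(); ctrl.wait(.2); ctrl.move_l([o[0],o[1],o[2]+.10],R,.15); st("left")
E
python3 - <<'E'
from h import *
for R in(RA,RB):
    for n,(p,h,y,f) in PARTS.items():
        for q,z in((p,.095),(p,.195),(slot(y),.06),(slot(y),.165)):
            j=ctrl.inverse_kinematics([*q,z],R)
            if j is None or z==.06: print(n,z,None if j is None else np.round(j,2))
E
```

```text
bush 0.06 [-0.82  0.46  0.38  2.13 -0.3   0.6  -0.29]
filter 0.06 [-0.69  0.42  0.4   2.2  -0.3   0.57 -0.12]
pinion 0.06 [-0.57  0.41  0.47  2.24 -0.35  0.55  0.11]
valve 0.06 [-0.61  0.49  0.76  2.25 -0.6   0.61  0.55]
bush 0.06 [-0.34  0.44 -0.21  2.1   0.16  0.61  2.42]
filter 0.06 [-0.24  0.4  -0.14  2.17  0.1   0.57  2.63]
pinion 0.06 [-0.16  0.38 -0.03  2.21  0.02  0.55  2.88]
valve 0.06 [-0.89  0.84  1.27  2.27 -1.1   0.93 -2.1 ]
```

RA works everywhere.

```bash
python3 - <<'E'
from h import *
p=PARTS["bush"][0]
ctrl.move_ptp([p[0],p[1],.25],RA); st()
save("w1",cams.capture("wrist"))
print(tips("wrist","bush"))
pick("bush",RA)
save("w2",cams.capture("wrist"))
E
```

```text
3.22 [0.6503 0.2291 0.2497] [0.4 0.9 0.2] 0.995
[([0.649, 0.2291, 0.033], 0.96), ([0.7471, 0.3367, 0.005], 0.86), ([0.6619, 0.3416, -0.0053], 0.73), ([0.5094, 0.3228, 0.0048], 0.69), ([0.771, 0.2508, -0.0006], 0.55)]
at 4.49 [0.6521 0.2272 0.0895] [-0.2 -0.2  0.5] 0.996
closed 4.95 [0.6518 0.2272 0.0891] [ 0.7 -0.6  5.8] 0.517
up 5.72 [0.6501 0.2269 0.1619] [-0.3  0.3 -4.8] 0.518
```

View pics/w2.png

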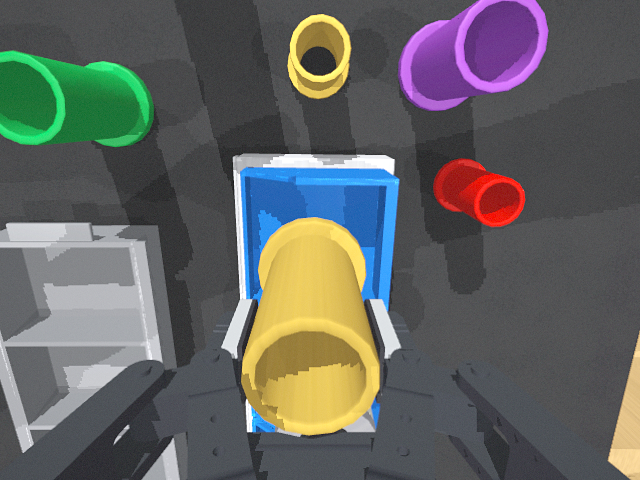

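The bush is held, centred and upright, between the pads near (315,330). I place it and look.

```bash
python3 - <<'E'
from h import *
place("bush",RA)
save("w3",cams.capture("wrist"))
E
```

```text
over 7.47 [0.46   0.1894 0.0714] [-0.6  1.  -4.4] 0.522
True
down 8.07 [0.459  0.1894 0.0599] [-0.1  0.7  4.7] 0.523
```

View pics/w3.png

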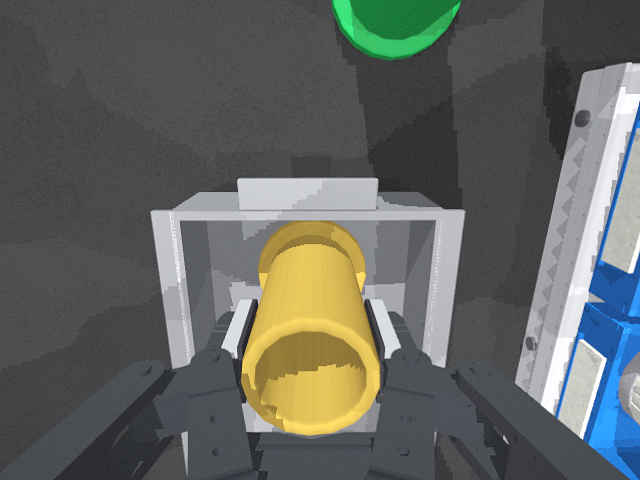

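The bush foot touched at TCP z 0.060 (0.059 expected), inside the end compartment, so it is on the floor. I release it and carry on to the filter.

```bash
python3 - <<'E'
from h import *
leave("bush",RA)
save("w4",cams.capture("wrist")); print(tips("wrist","bush")[:3],tips("wrist","kit_tray"))
p=PARTS["filter"][0]; ctrl.move_ptp([*p,.25],RA); cams.capture("wrist"); print(tips("wrist","filter"))
pick("filter",RA)
place("filter",RA)
save("w5",cams.capture("wrist"))
E
```

```text
left 9.62 [0.4584 0.1892 0.1593] [ 0.5  0.2 -0.6] 1.0
[([0.51, 0.3253, 0.0055], 0.91), ([0.4575, 0.1893, 0.0041], 0.72)] [([0.4505, 0.0615, 0.0011], 0.82)]
[([0.6535, 0.1218, 0.0323], 0.8)]
at 11.96 [0.6541 0.1225 0.0874] [-0.9  0.6 -0.2] 1.001
closed 12.32 [0.6536 0.1226 0.0875] [-3.2 -0.6  6. ] 0.708
up 13.09 [0.6524 0.1226 0.1602] [-0.2  0.3 -3.1] 0.708
over 14.81 [0.4552 0.1053 0.0693] [ 0.2 -0.3 -1. ] 0.707
True
down 15.39 [0.4539 0.1056 0.0581] [-0.4  0.3  2.9] 0.709
```

View pics/w5.png

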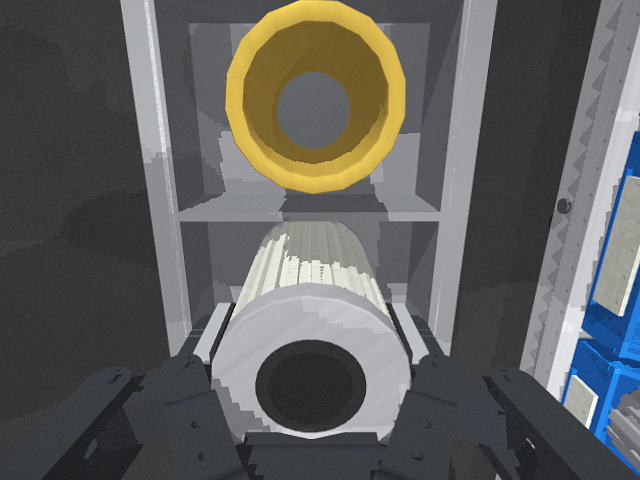

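The filter stands inside its compartment, clear of the divider at v≈215, and contacted at z 0.058 (0.057 expected). The bush is standing free behind it. Next are the pinion and valve.

```bash
python3 - <<'E'
from h import *
leave("filter",RA)
p=PARTS["pinion"][0]; ctrl.move_ptp([*p,.25],RA); cams.capture("wrist"); print(tips("wrist","pinion"))
pick("pinion",RA)
save("w6",cams.capture("wrist"))
place("pinion",RA)
E
```

```text
left 16.83 [0.4533 0.1056 0.1575] [-0.2 -0.8 -0. ] 1.0
[([0.6376, 0.0185, 0.0346], 0.8)]
at 18.98 [0.6405 0.0198 0.0953] [0.7 0.3 0.5] 1.002
closed 19.57 [0.6399 0.02   0.0945] [0.6 0.9 3. ] 0.278
up 20.35 [0.6387 0.0202 0.1681] [-0.5 -0.3 -4.4] 0.275
over 22.07 [0.4506 0.0213 0.0773] [ 0.9 -0.4 -2.9] 0.277
True
down 22.68 [0.4498 0.0217 0.0653] [-0.2  0.2  5.7] 0.272
```

View pics/w6.png

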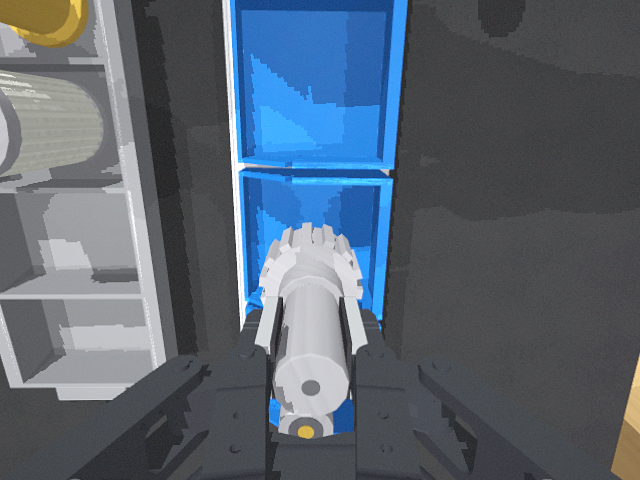

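The pinion is held straight and was lowered to its floor (z 0.065 as expected). I release it and move to the valve.

```bash
python3 - <<'E'
from h import *
leave("pinion",RA)
p=PARTS["valve"][0]; ctrl.move_ptp([*p,.25],RA); cams.capture("wrist"); print(tips("wrist","valve"))
pick("valve",RA)
place("valve",RA)
save("w7",cams.capture("wrist"))
E
```

```text
left 24.32 [0.4492 0.0218 0.1648] [ 0.2 -0.2 -0.7] 0.997
[([0.6306, -0.0802, 0.0335], 0.95)]
at 26.49 [ 0.6298 -0.0826  0.0893] [-0.1 -0.4  1.2] 0.999
closed 27.02 [ 0.6292 -0.0822  0.0886] [-0.5  0.2  5.6] 0.399
up 27.79 [ 0.6281 -0.0819  0.1621] [-0.9 -0.3 -3.6] 0.395
over 29.45 [ 0.446  -0.0627  0.0714] [ 0.6 -0.1 -2.7] 0.394
True
down 30.06 [ 0.4452 -0.0622  0.0595] [-0.2  0.7  7.1] 0.395
```

View pics/w7.png

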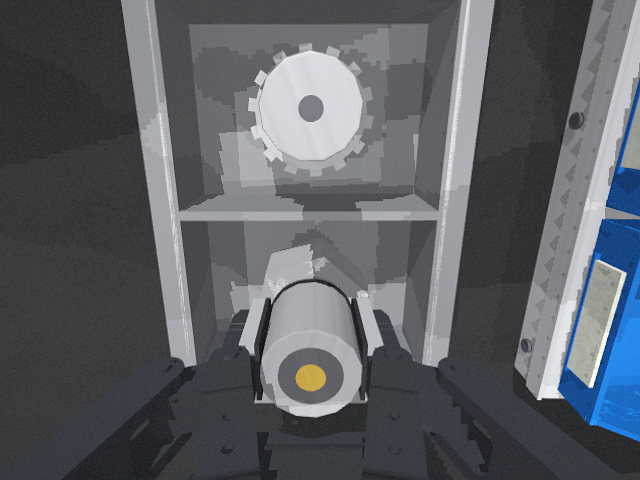

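The valve is on the floor of the last compartment and the pinion stands upright beyond it. I release, move the arm clear and check all four.

```bash
python3 - <<'E'
from h import *
leave("valve",RA)
ctrl.move_ptp([.55,.40,.30],RA); st()
img=cams.capture("top"); save("end",cv2.resize(img[165:385,170:440],None,fx=2.9,fy=2.7))
T=None
for n in("kit_tray","bush","filter","pinion","valve"):print(n,tips("top",n)[:3])
E
```

```text
left 31.68 [ 0.4448 -0.0619  0.159 ] [-0.7 -0.4 -0. ] 0.994
 33.48 [0.5508 0.3977 0.3   ] [ 0.1 -0.7  0.5] 1.001
kit_tray [([0.4525, 0.0659, -0.0047], 0.67)]
bush [([0.7712, 0.2516, 0.0019], 0.9), ([0.7485, 0.3417, 0.0004], 0.84), ([0.4627, 0.189, 0.0054], 0.79)]
filter [([0.4538, 0.1042, 0.0046], 0.76)]
pinion [([0.4484, 0.0233, -0.0006], 0.89)]
valve [([0.4434, -0.0643, 0.0029], 0.71)]
```

View pics/end.png

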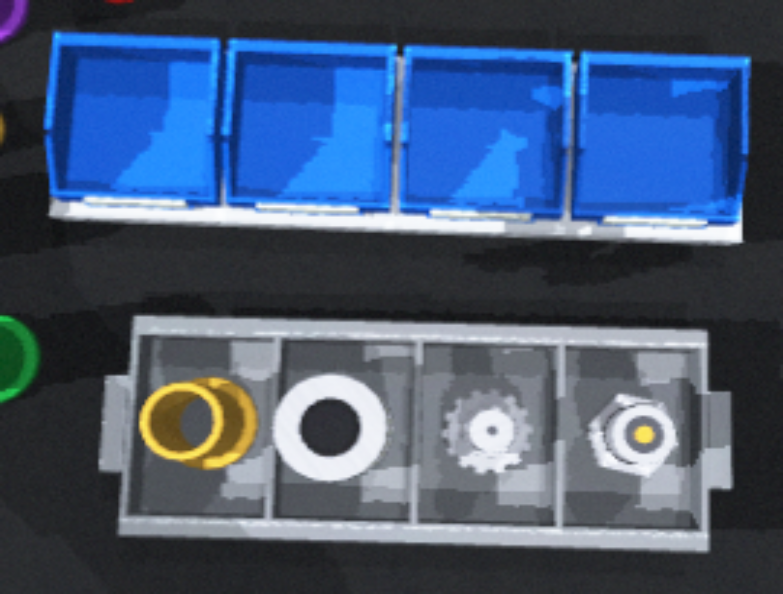

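All four stand upright in bin order: bush (200,425), filter (330,428), pinion (490,430) and valve (640,433). The bins are empty.

```bash
python3 -c "
from h import *
ctrl.hand_in(); st('end')"
```

```text
the job is handed in; nothing more can be done
the job is handed in; nothing more can be done
```

All four parts stand free and upright in the tray in bin order, left to right: bush, filter, pinion, valve. I handed the job in at about 34 s on the robot's clock, and the hand-in gave no verdict.

- **Placing:** each part was lowered slowly until it touched, and touched within about 1 mm of the height expected for the tray floor. Force readings right after each touch were 7 N or less.
- **Last check:** the final top picture showed the bins empty and the gripper clear of everything. The network positions put the parts within about 4 mm of their compartment centres along the row and about 5 mm across. That is measured against my tray estimate (centre 0.450, 0.0635), and foot heights read within about 5 mm of the floor.
- **Disagreements:** the estimates of the tray centre along the row differed by about 5 mm (0.061 to 0.067 m), which is well inside the tolerance. No check failed.

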